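# Index the prosthetic foot to the marker

### The arm

A 6-joint arm with a two-finger parallel gripper is mounted at the origin on the work surface. World frame = base frame: x ahead of the robot, y to its left, z up, the work surface at z = 0. Lengths are in m, angles in degrees, forces in N, time in s.
With the tool pointing down it reaches from about 0.35 to 0.875 m from the base axis. Payload 4.2 kg.
Tool frame: the origin (TCP) lies on the centre line of the jaws, within the pads' length; the fingertips stand manip.tip_reach ahead of it and the grasp point (between the pads) lies 5 mm behind it (manip.tip_reach is the distance from the TCP to the fingertips, in m); z points along the fingers, y is the direction in which the jaws open and shut (so a half turn about z gives the same grasp; the last joint's range is limited). The gripper opens to 85 mm and grips with 20 to 120 N. Pads are 22 mm wide; open, the fingers measure 114 mm over their backs; the gripper's body (76 mm by 85 mm) begins 54 mm behind the grasp point. The pads swing forward as they close: fully open they stand 13 mm farther back than shut.
Start: joints at [86.093, 22.042, 0.453, 0, -68.411, -14.817], TCP at [0.201, 0.592, 0.245] pointing down, gripper open.
Joint ranges: [-179.83, 179.83], [-69.29, 118.12], [-61.27, 80.66], [-181.25, 117.63], [-171.15, -9.14], [-177.46, 177.46]. Speed limits (degrees/s): [159.86, 159.86, 180, 180, 180, 180].

### API

Orientations are given as [roll, pitch, yaw] about the fixed x, y, z axes, in that order (R = Rz(yaw) Ry(pitch) Rx(roll)).
In Python, from plant import manip gives the robot as it stands. The module is installed in compiled form; this text tells all that it offers.
- The arm moves only by the shell command python3 -m handwheel 'ROWS' [OPENING] [FORCE]. ROWS is JSON, a list of rows, each an object of numbers: "tx", "ty", "tz": the shift along the tool's x, y, z in cm; "roll": the turn about the tool's z in rad. A call has 1 to 20 rows; each row is the pose to reach, as a shift and turn from the pose commanded when the call began, along the tool's axes at that moment; what a row does not reach only later rows make up. A row lasts 1/10 s, in which the tool goes at most 50 mm and 8.59 degrees, less where a joint would pass 70% of its speed; a pose out of reach is approached as far as the arm can. A call with a gripper value outside its range is refused whole. OPENING is the opening, from -1 (shut) to 1 (fully open), so that 0 is half open, set as the call begins (- or left out, the last holds). The fingers move at their own pace and stop on an object; FORCE is the grip in N (left out, the last holds). Time passes only in rows, so rows that repeat a pose let the fingers close. It gives the time, the measured TCP pose, the force and the opening at its end, in the units of the state.
- manip.sense(): the state, without advancing time (a new reading comes with each control period).
- manip.read_camera(name): name is "scene" or "top" or "wrist"; returns (picture, depth): 480x640x3 uint8, red, green, blue; 480x640 float32, m along the optical axis (not along the pixel's ray), 0 where there is no reading.
- manip.calibration(name): a dict with "fx", "fy", "cx", "cy" (pixels), "rvec" (rotation vector, rad) and "tvec" (3), from world to camera coordinates, as OpenCV has them; the wrist camera has in their place "mount" (4x4, takes a point from camera to tool coordinates, whose origin is the TCP and whose axes are the flange's). Camera axes: x right, y down, z forward; pixel columns grow to the right and rows downward; lengths in m; the calibration is good to about 2 mm. A picture is of the moment at which its call begins: read the wrist's pose just before it. calibration takes no time and is no camera call.
- manip.sign_off(): hands the job in, once; it reports no verdict.
Trained networks look in the newest picture that a camera, given by its name, has taken for a name from the list of things; names that differ only in an ending like _2 or _b are one class to them, and where a whole thing is asked for, a point or a joint stands for the part that bears it (a point fixed in the world has none). Each returns a list of dicts, best first, with "confidence" (0 to 1); they miss things now and then, are a little off and sometimes report something else, mostly with a low value. They report only what shows in the picture. A call takes as long as a camera call. They do not tell look-alikes from the thing itself.
- manip.recognise(camera, name): "centre" ([x, y, z] in m, in world coordinates, good to about 4 mm: the middle of the surface that is visible of it).
- manip.cut_out(camera, name): "region" (480x640 bool, what is visible of it).
- manip.mark_of(camera, name): "centre" ([x, y, z] in m, in world coordinates, good to about 4 mm: a listed point, or the origin of a listed thing).
The state is a dict: "t": time; "qpos": joint angles; "qvel": joint speeds; "effort": joint torques, N m; "ee_pos": TCP position; "orientation": TCP orientation; "ft_force": force on the tool from outside, world axes, zero at the start; "torque": the same for the moment, N m; "gripper_width": finger opening in m.
Only numpy, scipy, OpenCV 4.12 (cv2) and the standard library are available. Lean on these libraries where they do the work, as an engineer would, in place of code of your own. Each camera call takes 0.05 s, during which the arm holds its last target.

### The job

A prosthetic foot is bolted to an indexing swivel stand that is locked by a spring plunger with a T-handle. Pull the plunger up and twist it so that it stays out by itself when you let go; then, with it still out, turn the foot by the square steel adapter on its ankle (taking a fresh hold on the other faces where needed) until its toes point at the pointed steel marker post. Finally take the T-handle again, twist it back so that the plunger drops fully home in the notch there and locks the stand, and leave everything else on the bench where it is.

Things in the scene. Friction and masses are not known exactly. Their poses are not given: they have to be found in the camera images.
- plunger_lift (a joint): lift of the spring plunger (upright pin), m: 0 = home in a rim notch, stand locked; 0.028 = stop. Spring pulls down 6 N at 0, 9 N at 0.021. Below 0.021 its cross pin is in the collar's slot and it cannot twist; raised to about 0.025 it can, and then rests on the collar at 0.021, clear of the turntable. Beside a notch the pin stops at about 0.017; its round nose pulls in from 0.035 rad off.
- plunger_twist (a joint): twist of the T-handle, rad, positive anticlockwise seen from above: 0 = as found (cross pin in line with its slot; it stops there at -0.05), 1.3 = the other stop. Turned beyond about 0.6 it rests safely on the collar's top; friction holds it where it is left.
- handle_grip (a point): centre of the plunger's black T-handle: a bar 60 mm long along this point's own x, 14 mm thick along y, 24 mm high along z (up), on a 10 mm stem on the plunger's upright axis, about which it twists. 124 mm above the bench when home, 145 mm held out. The dark slotted collar below it ends 88 mm above the bench. 128 mm from the turntable's axis.
- swivel (a joint): angle of the turntable with the foot, rad, positive anticlockwise seen from above, 0 as found (toes towards the plunger). The plunger goes home at whole multiples of pi/3 (six rim notches), with 0.015 rad of play. Stops at -3.6 and 3.6. It stays where it is left; turning it takes about 0.15 N m with the plunger out.
- adapter_grip (a point): on the turntable's upright axis, middle of the square steel adapter block on the ankle, 130 mm above the bench. Block 36 mm square (faces square to this point's x and y), 44 mm high; its top is at 147 mm, with an 8 mm pyramid above; below 104 mm is the skin-coloured foot (150 mm long, 62 mm wide). Its y points to the toes.
- toe_tip (a point): the tip of the toes, 100 mm from the turntable's axis, 58 mm above the bench.
- marker_tip (a point): top of the marker post: a plain steel post 16 mm thick with a pointed top, 105 mm high, on a round foot of 56 mm diameter, fixed to the bench 195 mm from the turntable's axis, in line with one of the notch directions (2, 3 or 4 steps of pi/3 from where the toes start).
- stand: indexing stand, fixed to the bench; origin on the bench under the turntable's axis, its y towards the plunger. Aluminium turntable 286 mm in diameter with six rim notches, its top 48 mm above the bench; the plunger's grey bracket stands at its edge.
- glue: bystander: white plastic glue bottle, 52 mm diameter, 120 mm high; origin on its underside
- dish: bystander: small open glass pot, 60 mm diameter, 55 mm high; origin on its underside
- screwdriver: bystander: screwdriver lying on the bench; origin on its underside
- hammer: bystander: hammer lying on the bench; origin on its underside
- tape: bystander: roll of yellow tape lying flat, 96 mm diameter, 35 mm high; origin on its underside
- mug: bystander: paper-white cup, 72 mm diameter, 90 mm high; origin on its underside
- pylon: bystander: aluminium pylon tube 30 mm diameter with a clamp at one end, 150 mm long, lying on the bench; origin on its underside
Not all that is in view belongs to the job. What is shaped like the part that bears marker_tip but pink is not meant.

How it is judged (in metres and radians):
On the way, in this order (a step that is already met when the one before it is completed fails the run):
1. the plunger stays out by itself: pulled up, twisted by more than 0.6 rad and let go, with the fingers touching nothing (value of joint plunger_lift above 0.017 m and value of joint plunger_twist above 0.6 rad and contact force between the fingers and anything else below 0.3 N), for 0.2 s.
2. with the plunger still held out, the toes point at the marker post (value of joint plunger_lift above 0.017 m and value of joint plunger_twist above 0.6 rad and horizontal distance between toe_tip and marker_tip below 0.1 m), for 0.2 s.
At the end, for the whole second after the job is handed in: The toes point at the marker post (toe tip within 100 mm of the post's tip as seen from above; 95 mm when exactly in line, so within about 12 degrees), the plunger is home in the notch there (up by less than 4 mm, twist under 0.2 rad) and the turntable is at rest (horizontal distance between toe_tip and marker_tip below 0.1 m and value of joint plunger_lift below 0.004 m and value of joint plunger_twist below 0.2 rad and velocity of joint swivel between -0.05 and 0.05 rad/s); the robot touches nothing.
It fails at once if a bystander is moved by more than 30 mm or laid over (distance of any of glue, dish, screwdriver, hammer, tape, mug, pylon from where it was at the start of the episode above 0.03 m or angle between any of glue, dish, mug's own z axis and vertical above 0.5 rad).
It also fails if it takes over 72 s, if anything falls off the work surface, if the arm or the gripper's body presses on something with over 40 N, if the wrist force passes 120 N, or if a joint passes its speed limit or range.

## Working session

There is one attempt and no reset: what is moved stays moved. The work goes in short steps, Python scripts to look and compute and a shell command to move; the robot and the scene stay as the last step left them, time stands still between calls to the robot, and variables do not carry over. Pictures are saved under pics/ and viewed, and the job is handed in when it is done.

```bash
mkdir -p pics; ls; cat > h.py <<'E'
import numpy as np, cv2
from plant import manip
from scipy.spatial.transform import Rotation as R
def save(cam,fn):
    p,d=manip.read_camera(cam); cv2.imwrite('pics/'+fn,p[:,:,::-1]); return p,d
def st():
    s=manip.sense(); print('t',round(s['t'],2),'q',np.round(s['qpos'],1),'p',np.round(s['ee_pos'],4),'o',np.round(s['orientation'],1),'f',np.round(s['ft_force'],1),'w',round(s['gripper_width'],4)); return s
def world(cam,u,v,z):
    c=manip.calibration(cam)
    if 'mount' in c:
        s=manip.sense(); T=np.eye(4); T[:3,:3]=R.from_euler('xyz',s['orientation'],degrees=True).as_matrix(); T[:3,3]=s['ee_pos']; T=T@c['mount']; Rc=T[:3,:3]; o=T[:3,3]
    else:
        Rm=cv2.Rodrigues(np.array(c['rvec'],float))[0]; Rc=Rm.T; o=-Rm.T@np.array(c['tvec']).ravel()
    return o,Rc@np.array([(u-c['cx'])/c['fx'],(v-c['cy'])/c['fy'],1])
def onplane(cam,u,v,z):
    o,r=world(cam,u,v,z); return o+r*(z-o[2])/r[2]
E
python3 - <<'E'
from h import *
s=st(); print(manip.tip_reach)
for c in ['scene','top','wrist']:
    save(c,c+'0.png')
for c in ['scene','top']:
  for n in ['handle_grip','adapter_grip','toe_tip','marker_tip','stand']:
    for r in manip.mark_of(c,n)[:3]: print(c,n,np.round(r['centre'],3),round(r['confidence'],2))
st()
E
```

```text
pics
t 0.0 q [ 86.1  22.1   0.4  -0.  -68.4 -14.8] p [0.2004 0.5914 0.2442] o [179.9  -0.  -18.7] f [ 0.  -0.2  0.1] w 0.0854
0.014
scene handle_grip [0.596 0.044 0.116] 0.66
scene adapter_grip [ 0.578 -0.084  0.132] 0.89
scene toe_tip [0.592 0.013 0.058] 0.74
scene toe_tip [0.722 0.292 0.003] 0.61
scene marker_tip [ 0.612 -0.373  0.103] 0.92
scene marker_tip [ 0.561 -0.275  0.104] 0.71
scene marker_tip [ 0.449 -0.324  0.105] 0.71
scene stand [ 0.582 -0.081  0.003] 0.88
top handle_grip [0.598 0.044 0.124] 0.43
top handle_grip [ 0.553 -0.271  0.106] 0.43
top adapter_grip [ 0.579 -0.081  0.131] 0.57
top toe_tip [0.593 0.02  0.058] 0.6
top marker_tip [ 0.448 -0.324  0.108] 0.85
top marker_tip [ 0.559 -0.272  0.106] 0.57
top marker_tip [ 0.608 -0.377  0.106] 0.54
top stand [ 0.584 -0.081 -0.003] 0.79
t 0.65 q [ 86.1  22.    0.5  -0.  -68.4 -14.8] p [0.2006 0.5919 0.2453] o [-180.     0.   -18.7] f [ 0.2 -0.6 -0.6] w 0.0855
```

View pics/scene0.png

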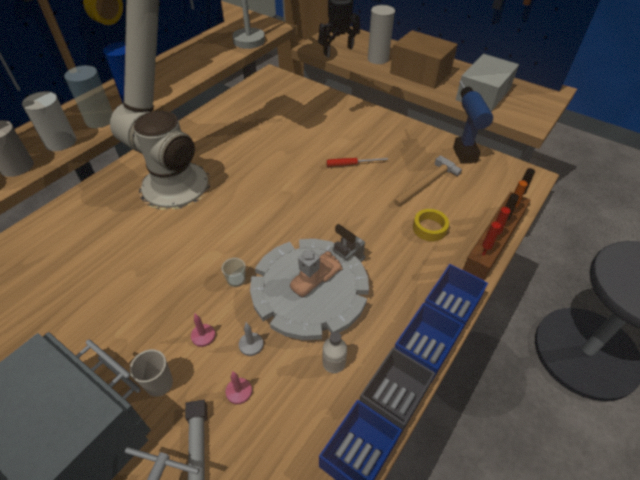

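View pics/top0.png

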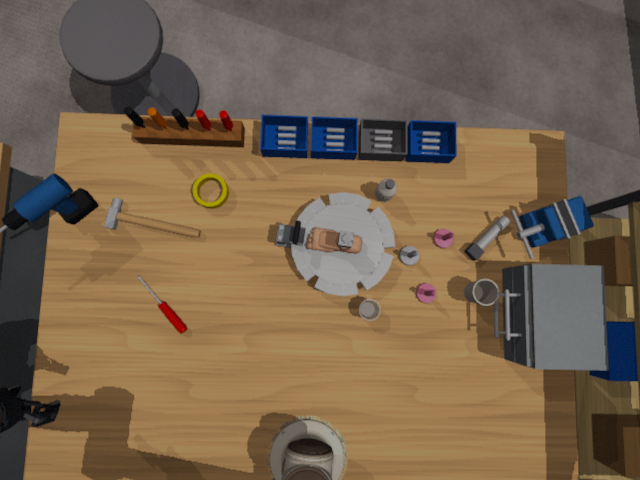

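```bash
cat >> h.py <<'E'
def go(x,y,z,yaw=None):
    "rows needed from present pose (tool down assumed)"
    s=manip.sense(); M=R.from_euler('xyz',s['orientation'],degrees=True).as_matrix()
    d=M.T@(np.array([x,y,z])-s['ee_pos'])*100
    r=0 if yaw is None else -np.radians((yaw-s['orientation'][2]+180)%360-180)
    print('tx %.2f ty %.2f tz %.2f roll %.3f'%(*d,r), 'roll rows>=',abs(r)/0.15)
E
python3 - <<'E'
from h import *
print(np.round(manip.calibration('wrist')['mount'],3), manip.calibration('wrist')['fx'])
go(0.53,0.02,0.27,-8)
E
```

```text
[[ 0.    -0.95  -0.313  0.079]
 [ 1.     0.     0.     0.   ]
 [-0.    -0.313  0.95  -0.128]
 [ 0.     0.     0.     1.   ]] 347.09667106824423
tx 49.56 ty 43.59 tz -2.47 roll -0.187 roll rows>= 1.247910753185074
```

View pics/wrist0.png

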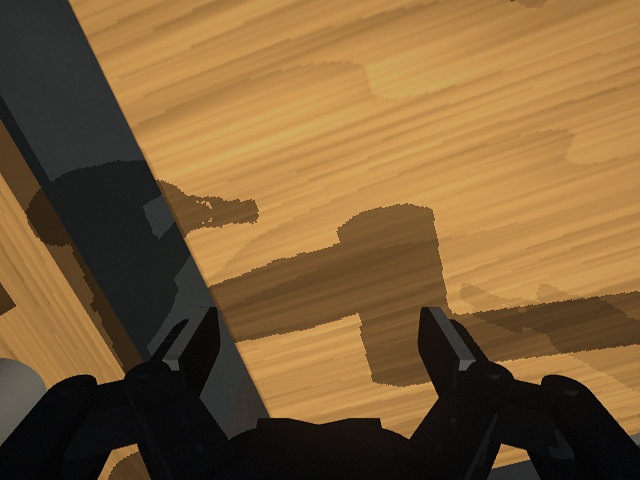

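```bash
python3 -c "
from h import *
go(0.59,0.0,0.27,-8)"
```

```text
tx 55.88 ty 43.56 tz -2.47 roll -0.187 roll rows>= 1.247910753185074
```

```bash
python3 -m handwheel '[{"tx":55.9,"ty":43.6,"tz":-2.5,"roll":-0.187},{"tx":55.9,"ty":43.6,"tz":-2.5,"roll":-0.187},{"tx":55.9,"ty":43.6,"tz":-2.5,"roll":-0.187},{"tx":55.9,"ty":43.6,"tz":-2.5,"roll":-0.187},{"tx":55.9,"ty":43.6,"tz":-2.5,"roll":-0.187},{"tx":55.9,"ty":43.6,"tz":-2.5,"roll":-0.187},{"tx":55.9,"ty":43.6,"tz":-2.5,"roll":-0.187},{"tx":55.9,"ty":43.6,"tz":-2.5,"roll":-0.187},{"tx":55.9,"ty":43.6,"tz":-2.5,"roll":-0.187},{"tx":55.9,"ty":43.6,"tz":-2.5,"roll":-0.187},{"tx":55.9,"ty":43.6,"tz":-2.5,"roll":-0.187},{"tx":55.9,"ty":43.6,"tz":-2.5,"roll":-0.187},{"tx":55.9,"ty":43.6,"tz":-2.5,"roll":-0.187},{"tx":55.9,"ty":43.6,"tz":-2.5,"roll":-0.187},{"tx":55.9,"ty":43.6,"tz":-2.5,"roll":-0.187},{"tx":55.9,"ty":43.6,"tz":-2.5,"roll":-0.187},{"tx":55.9,"ty":43.6,"tz":-2.5,"roll":-0.187},{"tx":55.9,"ty":43.6,"tz":-2.5,"roll":-0.187}]' 1
python3 - <<'E'
from h import *
st(); save('wrist','w1.png')
for n in ['handle_grip','adapter_grip','toe_tip','marker_tip','stand']:
    for r in manip.mark_of('wrist',n)[:3]: print(n,np.round(r['centre'],3),round(r['confidence'],2))
for r in manip.cut_out('wrist','handle_grip')[:2]:
    cv2.imwrite('pics/m1_%d.png'%(r['confidence']*100),r['region']*np.uint8(255)); print(r['confidence'])
st()
E
```

```text
t: 2.45
ee_pos: [0.5894, 0.0007, 0.2705]
orientation: [-180.0, -0.0, -7.9]
ft_force: [-0.6, 1.3, -0.2]
gripper_width: 0.0853
t 2.45 q [ 15.8  17.6  -2.4  -0.  -69.9  66.3] p [0.5894 0.0007 0.2705] o [-180.    -0.    -7.9] f [-0.6  1.3 -0.2] w 0.0853
handle_grip [0.601 0.041 0.123] 0.75
handle_grip [ 0.402 -0.158  0.001] 0.42
adapter_grip [ 0.582 -0.077  0.131] 0.68
adapter_grip [ 0.723  0.297 -0.   ] 0.39
toe_tip [0.593 0.017 0.056] 0.85
marker_tip [ 0.736 -0.199 -0.001] 0.38
stand [ 0.584 -0.079 -0.003] 0.79
0.95
t 2.8 q [ 15.7  17.7  -2.4   0.  -69.9  66.3] p [5.899e-01 1.000e-04 2.705e-01] o [-180.   -0.   -8.] f [ 1.4  1.  -0.5] w 0.0856
```

View pics/w1.png

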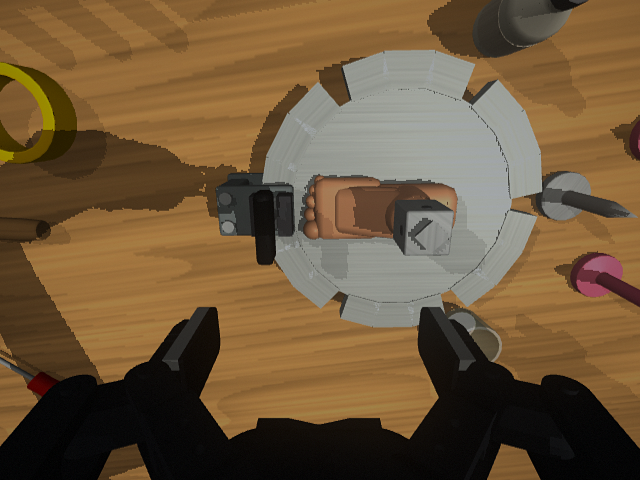

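```bash
cat >> h.py <<'E'
def cloud(cam,d):
    c=manip.calibration(cam); o,_=world(cam,0,0,0)
    Rc=np.column_stack([world(cam,c['cx']+ (c['fx'] if i==0 else 0),c['cy']+(c['fy'] if i==1 else 0),0)[1] for i in range(2)])
    z=world(cam,c['cx'],c['cy'],0)[1]; Rc=np.column_stack([Rc[:,0]-z,Rc[:,1]-z,z])
    v,u=np.mgrid[:480,:640]; P=np.stack([(u-c['cx'])/c['fx']*d,(v-c['cy'])/c['fy']*d,d],-1)
    W=P@Rc.T+o; W[d<=0]=np.nan; return W
def box(W,cx,cy,r,z0,z1):
    m=(np.hypot(W[...,0]-cx,W[...,1]-cy)<r)&(W[...,2]>z0)&(W[...,2]<z1)
    p=W[m]; q=cv2.minAreaRect((p[:,:2]*1000).astype(np.float32)); print('n',len(p),'rect',[np.round(x,1) for x in q],'z',np.round(np.percentile(p[:,2],[5,50,95]),4)); return p
E
python3 - <<'E'
from h import *
for c in ['wrist','top','scene']:
    p,d=manip.read_camera(c); W=cloud(c,d)
    print(c)
    try:
        box(W,.6,.042,.05,.125,.15)   # handle top
        box(W,.58,-.08,.04,.141,.151) # adapter top
        if c!='wrist' or 1:
            q=box(W,.56,-.274,.03,.06,.12); print(q[np.argmax(q[:,2])])
    except Exception as e: print(e)
    # circle fit turntable
    m=(np.hypot(W[...,0]-.58,W[...,1]+.08)<.17)&(abs(W[...,2]-.047)<.006)
    q=W[m]; (x,y),r=cv2.minEnclosingCircle((q[:,:2]*1000).astype(np.float32)); print('tt',x,y,r,np.median(q[:,2]))
E
```

```text
wrist
n 1323 rect [array([597.2,  44.4]), array([14.4, 58.9]), np.float64(82.2)] z [0.1294 0.1351 0.1366]
n 1596 rect [array([580.9, -82.3]), array([36.1, 35.8]), np.float64(82.7)] z [0.1437 0.1466 0.1478]
n 558 rect [array([ 558.1, -272.3]), array([ 9.6, 16. ]), np.float64(60.0)] z [0.0623 0.0788 0.0968]
[ 0.55627039 -0.27550521  0.1042198 ]
tt 579.9927978515625 -80.12593078613281 169.92312622070312 0.047232419008661986
top
n 73 rect [array([586.4,  48.3]), array([14. , 33.1]), np.float64(81.3)] z [0.1306 0.1363 0.1401]
n 123 rect [array([583.4, -79.9]), array([36.2, 35.5]), np.float64(82.8)] z [0.144  0.1477 0.1505]
n 35 rect [array([ 558.5, -272.5]), array([14.3, 12.1]), np.float64(36.0)] z [0.0628 0.0809 0.0983]
[ 0.56035786 -0.27260891  0.10185044]
tt 568.1484375 -71.73143005371094 161.29769897460938 0.04828283537980871
scene
n 149 rect [array([600.7,  45.2]), array([17.3, 58.4]), np.float64(84.2)] z [0.1261 0.1344 0.1379]
n 157 rect [array([582.9, -82.2]), array([36.4, 37.8]), np.float64(84.2)] z [0.1424 0.1466 0.1492]
n 74 rect [array([ 560.4, -276.3]), array([15.6, 10.7]), np.float64(51.7)] z [0.063  0.079  0.0965]
[ 0.5579288  -0.27412745  0.10311763]
tt 567.4571533203125 -69.85070037841797 163.70712280273438 0.04732909399445173
```

```bash
python3 -c "
from h import *
go(0.5973,0.0445,0.119,-7.5)"
```

```text
tx 0.10 ty -4.54 tz 15.14 roll -0.009 roll rows>= 0.0574720801979402
```

```bash
python3 -m handwheel '[{"tx":0.1,"ty":-2.5,"roll":-0.009},{"tx":0.1,"ty":-4.5,"roll":-0.009},{"tx":0.1,"ty":-4.5,"tz":4,"roll":-0.009},{"tx":0.1,"ty":-4.5,"tz":8,"roll":-0.009},{"tx":0.1,"ty":-4.5,"tz":11,"roll":-0.009},{"tx":0.1,"ty":-4.5,"tz":13.5,"roll":-0.009},{"tx":0.1,"ty":-4.5,"tz":15.1,"roll":-0.009},{"tx":0.1,"ty":-4.5,"tz":15.1,"roll":-0.009},{"tx":0.1,"ty":-4.5,"tz":15.1,"roll":-0.009}]' 1
python3 -c "
from h import *
st();save('wrist','w2.png')"
```

```text
t 2.95 q [ 15.7  17.7  -2.4   0.  -69.9  66.3] p [ 5.900e-01 -3.000e-04  2.704e-01] o [-180.   -0.   -8.] f [0.  0.3 0.3] w 0.0854schema error: expected keys tx, ty, tz, roll
```

View pics/w2.png

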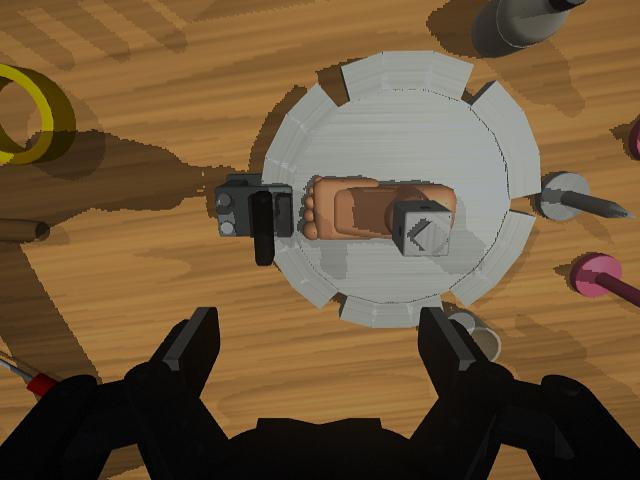

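All four keys are needed in every row; the arm has not moved.

```bash
python3 -m handwheel '[{"tx":0.1,"ty":-2.5,"tz":0,"roll":-0.009},{"tx":0.1,"ty":-4.5,"tz":0,"roll":-0.009},{"tx":0.1,"ty":-4.5,"tz":4,"roll":-0.009},{"tx":0.1,"ty":-4.5,"tz":8,"roll":-0.009},{"tx":0.1,"ty":-4.5,"tz":11,"roll":-0.009},{"tx":0.1,"ty":-4.5,"tz":13.5,"roll":-0.009},{"tx":0.1,"ty":-4.5,"tz":15.1,"roll":-0.009},{"tx":0.1,"ty":-4.5,"tz":15.1,"roll":-0.009},{"tx":0.1,"ty":-4.5,"tz":15.1,"roll":-0.009}]' 1
python3 -c "
from h import *
st();save('wrist','w2.png')"
```

```text
t: 3.9
ee_pos: [0.5978, 0.0439, 0.1197]
orientation: [180.0, -0.0, -7.5]
ft_force: [0.9, 0.6, 1.1]
gripper_width: 0.0858
t 3.9 q [ 19.7  26.1 -12.7   0.  -51.2  62.8] p [0.5978 0.0439 0.1197] o [180.   -0.   -7.5] f [0.9 0.6 1.1] w 0.0858
```

View pics/w2.png

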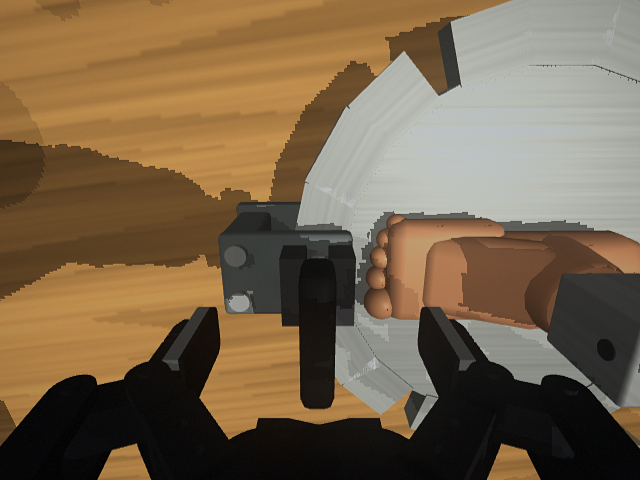

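```bash
python3 -m handwheel '[{"tx":0,"ty":0,"tz":0,"roll":0},{"tx":0,"ty":0,"tz":0,"roll":0},{"tx":0,"ty":0,"tz":0,"roll":0},{"tx":0,"ty":0,"tz":0,"roll":0},{"tx":0,"ty":0,"tz":0,"roll":0},{"tx":0,"ty":0,"tz":0,"roll":0},{"tx":0,"ty":0,"tz":0,"roll":0},{"tx":0,"ty":0,"tz":0,"roll":0}]' -1 60
python3 -c "
from h import *
st();save('wrist','w3.png')"
```

```text
t: 4.75
ee_pos: [0.5975, 0.0444, 0.1197]
orientation: [-180.0, -0.0, -7.5]
ft_force: [-1.7, 2.4, 2.5]
gripper_width: 0.0129
t 4.75 q [ 19.7  26.1 -12.7  -0.  -51.1  62.8] p [0.5975 0.0444 0.1197] o [-180.    -0.    -7.5] f [-1.7  2.4  2.5] w 0.0129
```

View pics/w3.png

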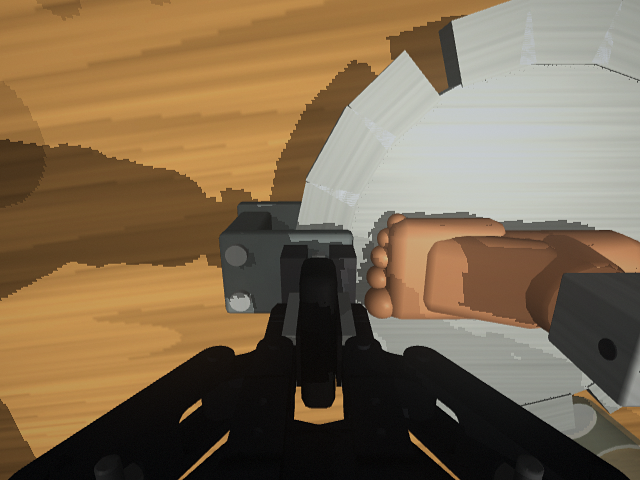

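```bash
python3 -m handwheel '[{"tx":0,"ty":0,"tz":-0.5,"roll":0},{"tx":0,"ty":0,"tz":-1,"roll":0},{"tx":0,"ty":0,"tz":-1.5,"roll":0},{"tx":0,"ty":0,"tz":-2,"roll":0},{"tx":0,"ty":0,"tz":-2.3,"roll":0},{"tx":0,"ty":0,"tz":-2.5,"roll":0},{"tx":0,"ty":0,"tz":-2.5,"roll":0},{"tx":0,"ty":0,"tz":-2.5,"roll":0}]'
python3 -c "
from h import *
st();p,d=save('wrist','w4.png');W=cloud('wrist',d);box(W,.598,.044,.05,.14,.18)"
```

```text
t: 5.6
ee_pos: [0.5973, 0.0443, 0.144]
orientation: [-180.0, 0.0, -7.5]
ft_force: [3.3, 4.0, -9.9]
gripper_width: 0.0129
t 5.6 q [ 19.7  24.6 -11.2  -0.  -54.2  62.8] p [0.5973 0.0443 0.144 ] o [-180.     0.    -7.5] f [ 3.3  4.  -9.9] w 0.0129
n 10846 rect [array([597.2,  44.4]), array([55.7, 79.5]), np.float64(20.6)] z [0.1459 0.16   0.1786]
```

View pics/w4.png

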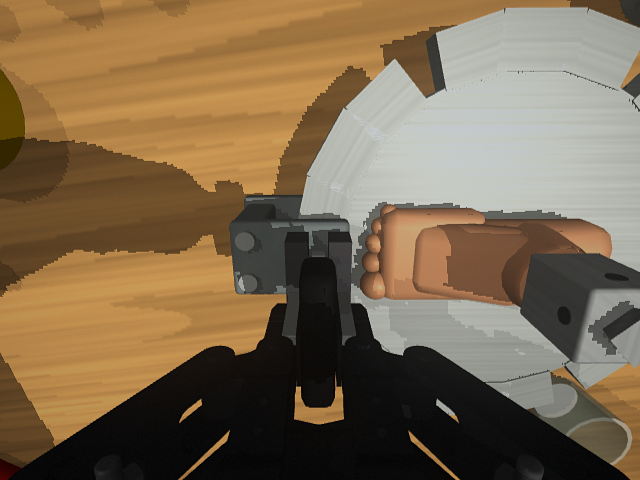

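```bash
python3 -m handwheel '[{"tx":0,"ty":0,"tz":-0.08,"roll":-0.08},{"tx":0,"ty":0,"tz":-0.08,"roll":-0.2},{"tx":0,"ty":0,"tz":-0.08,"roll":-0.32},{"tx":0,"ty":0,"tz":-0.08,"roll":-0.44},{"tx":0,"ty":0,"tz":-0.08,"roll":-0.56},{"tx":0,"ty":0,"tz":-0.08,"roll":-0.68},{"tx":0,"ty":0,"tz":-0.08,"roll":-0.8},{"tx":0,"ty":0,"tz":-0.08,"roll":-0.92},{"tx":0,"ty":0,"tz":-0.08,"roll":-1.04},{"tx":0,"ty":0,"tz":-0.08,"roll":-1.12},{"tx":0,"ty":0,"tz":-0.08,"roll":-1.12},{"tx":0,"ty":0,"tz":-0.08,"roll":-1.12}]'
python3 -c "
from h import *
s=st();print(s['torque'])"
```

```text
t: 6.85
ee_pos: [0.5974, 0.0442, 0.1447]
orientation: [-180.0, -0.0, 56.7]
ft_force: [3.0, 3.0, -9.3]
gripper_width: 0.0132
t 6.85 q [ 19.7  24.5 -11.1  -0.  -54.3 127. ] p [0.5974 0.0442 0.1447] o [-180.    -0.    56.7] f [ 3.   3.  -9.3] w 0.0132
[ 1.04914206 -1.16187505  0.03904241]
```

Lower gently onto the collar, then open.

```bash
python3 -m handwheel '[{"tx":0,"ty":0,"tz":0.2,"roll":0},{"tx":0,"ty":0,"tz":0.4,"roll":0},{"tx":0,"ty":0,"tz":0.42,"roll":0},{"tx":0,"ty":0,"tz":0.42,"roll":0}]'
python3 -m handwheel '[{"tx":0,"ty":0,"tz":0,"roll":0},{"tx":0,"ty":0,"tz":0,"roll":0},{"tx":0,"ty":0,"tz":0,"roll":0},{"tx":0,"ty":0,"tz":0,"roll":0},{"tx":0,"ty":0,"tz":0,"roll":0},{"tx":0,"ty":0,"tz":0,"roll":0},{"tx":0,"ty":0,"tz":0,"roll":0}]' 1
python3 -c "
from h import *
st();p,d=save('wrist','w5.png')"
```

```text
t: 7.25
ee_pos: [0.5975, 0.0442, 0.1408]
orientation: [180.0, -0.0, 56.7]
ft_force: [3.7, 3.7, -8.8]
gripper_width: 0.013
t: 7.95
ee_pos: [0.5973, 0.0439, 0.141]
orientation: [180.0, 0.0, 56.7]
ft_force: [-0.4, 0.1, -1.0]
gripper_width: 0.0855
t 7.95 q [ 19.7  24.8 -11.4   0.  -53.8 127. ] p [0.5973 0.0439 0.141 ] o [180.    0.   56.7] f [-0.4  0.1 -1. ] w 0.0855
```

View pics/w5.png

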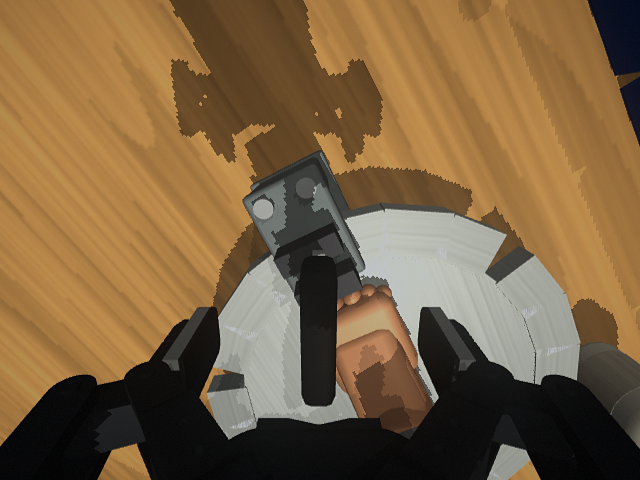

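```bash
python3 -m handwheel '[{"tx":0,"ty":0,"tz":0,"roll":0},{"tx":0,"ty":0,"tz":-2,"roll":0},{"tx":0,"ty":0,"tz":-6,"roll":0},{"tx":0,"ty":0,"tz":-10,"roll":0},{"tx":0,"ty":0,"tz":-12,"roll":0}]'
python3 -c "
from h import *
st();p,d=save('wrist','w6.png');W=cloud('wrist',d);box(W,.598,.044,.05,.14,.18);box(W,.582,-.081,.04,.141,.151)
go(0.5815,-0.0815,0.23,-7.5)"
```

```text
t: 8.5
ee_pos: [0.5987, 0.044, 0.2652]
orientation: [179.7, -0.2, 56.7]
ft_force: [1.4, -0.5, 1.0]
gripper_width: 0.0854
t 8.5 q [ 1.97e+01  1.87e+01 -1.70e+00  1.00e-01 -6.93e+01  1.27e+02] p [0.5987 0.044  0.2652] o [179.7  -0.2  56.7] f [ 1.4 -0.5  1. ] w 0.0854
n 1524 rect [array([598.4,  45.4]), array([59.1, 13.6]), np.float64(56.7)] z [0.155  0.1588 0.1602]
n 1247 rect [array([582.6, -81.8]), array([37.3, 36.7]), np.float64(82.7)] z [0.1424 0.149  0.1502]
tx -11.53 ty 5.34 tz 3.74 roll 1.121 roll rows>= 7.473432127400669
```

```bash
python3 -m handwheel '[{"tx":-11.5,"ty":5.3,"tz":3,"roll":0.14},{"tx":-11.5,"ty":5.3,"tz":3,"roll":0.28},{"tx":-11.5,"ty":5.3,"tz":3,"roll":0.42},{"tx":-11.5,"ty":5.3,"tz":3,"roll":0.56},{"tx":-11.5,"ty":5.3,"tz":3,"roll":0.7},{"tx":-11.5,"ty":5.3,"tz":3,"roll":0.84},{"tx":-11.5,"ty":5.3,"tz":3,"roll":0.98},{"tx":-11.5,"ty":5.3,"tz":3,"roll":1.12},{"tx":-11.5,"ty":5.3,"tz":3,"roll":1.12},{"tx":-11.5,"ty":5.3,"tz":3,"roll":1.12}]'
python3 -c "
from h import *
st();p,d=save('wrist','w7.png')
go(0.582,-0.0815,0.125,-7.5)"
```

```text
t: 9.55
ee_pos: [0.5783, -0.0812, 0.2307]
orientation: [180.0, 0.0, -7.3]
ft_force: [-0.3, -0.0, 0.1]
gripper_width: 0.0855
t 9.55 q [  7.9  18.7  -6.8  -0.  -64.6  74.8] p [ 0.5783 -0.0812  0.2307] o [180.    0.   -7.3] f [-0.3 -0.   0.1] w 0.0855
tx 0.37 ty -0.02 tz 10.57 roll 0.003 roll rows>= 0.017167891799368295
```

View pics/w7.png

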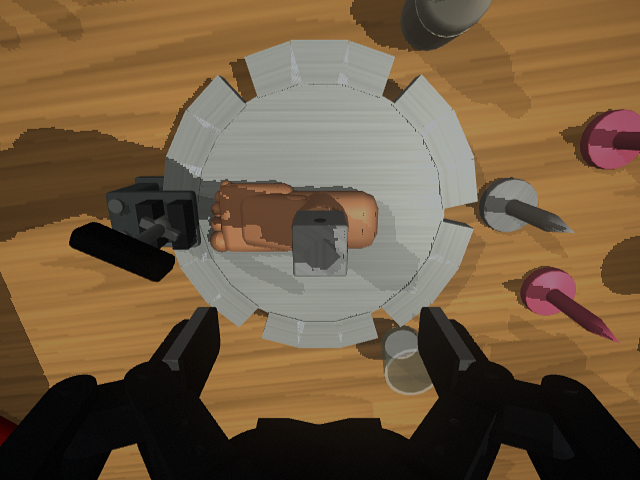

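```bash
python3 -m handwheel '[{"tx":0.37,"ty":0,"tz":3,"roll":0},{"tx":0.37,"ty":0,"tz":6,"roll":0},{"tx":0.37,"ty":0,"tz":8.5,"roll":0},{"tx":0.37,"ty":0,"tz":10,"roll":0},{"tx":0.37,"ty":0,"tz":10.5,"roll":0},{"tx":0.37,"ty":0,"tz":10.5,"roll":0}]'
python3 -c "
from h import *
st();p,d=save('wrist','w8.png')"
```

```text
t: 10.2
ee_pos: [0.5819, -0.0818, 0.1254]
orientation: [180.0, 0.1, -7.4]
ft_force: [0.5, 1.0, 0.9]
gripper_width: 0.0854
t 10.2 q [  7.8  24.8 -14.    0.  -51.3  74.8] p [ 0.5819 -0.0818  0.1254] o [ 1.8e+02  1.0e-01 -7.4e+00] f [0.5 1.  0.9] w 0.0854
```

View pics/w8.png

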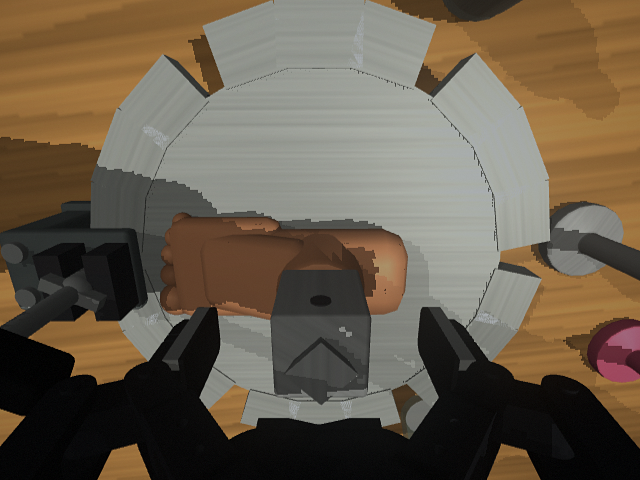

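Block centred between the open fingers (about column 320). Close.

```bash
python3 -m handwheel '[{"tx":0,"ty":0,"tz":0,"roll":0},{"tx":0,"ty":0,"tz":0,"roll":0},{"tx":0,"ty":0,"tz":0,"roll":0},{"tx":0,"ty":0,"tz":0,"roll":0},{"tx":0,"ty":0,"tz":0,"roll":0},{"tx":0,"ty":0,"tz":0,"roll":0}]' -1 60
python3 -m handwheel '[{"tx":0,"ty":0,"tz":0,"roll":0.08},{"tx":0,"ty":0,"tz":0,"roll":0.18},{"tx":0,"ty":0,"tz":0,"roll":0.3},{"tx":0,"ty":0,"tz":0,"roll":0.42},{"tx":0,"ty":0,"tz":0,"roll":0.5},{"tx":0,"ty":0,"tz":0,"roll":0.5}]'
python3 -c "
from h import *
s=st();print(s['torque']);p,d=save('wrist','w9.png')"
```

```text
t: 10.85
ee_pos: [0.5823, -0.0825, 0.1269]
orientation: [179.9, -0.0, -7.5]
ft_force: [-2.5, -4.1, 5.9]
gripper_width: 0.035
t: 11.45
ee_pos: [0.5821, -0.0828, 0.1269]
orientation: [180.0, -0.1, -36.3]
ft_force: [-1.7, -5.4, 6.2]
gripper_width: 0.0354
t 11.45 q [  7.7  24.7 -13.9   0.1 -51.3  46. ] p [ 0.5821 -0.0828  0.1269] o [ 1.80e+02 -1.00e-01 -3.63e+01] f [-1.7 -5.4  6.2] w 0.0354
[-1.46193831  0.44613503 -0.15020584]
```

View pics/w9.png

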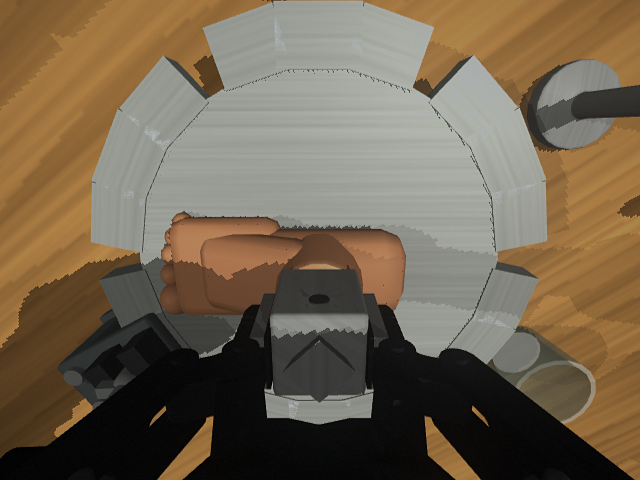

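```bash
python3 -m handwheel '[{"tx":0,"ty":0,"tz":0,"roll":0.1},{"tx":0,"ty":0,"tz":0,"roll":0.23},{"tx":0,"ty":0,"tz":0,"roll":0.36},{"tx":0,"ty":0,"tz":0,"roll":0.49},{"tx":0,"ty":0,"tz":0,"roll":0.62},{"tx":0,"ty":0,"tz":0,"roll":0.75},{"tx":0,"ty":0,"tz":0,"roll":0.88},{"tx":0,"ty":0,"tz":0,"roll":1.01},{"tx":0,"ty":0,"tz":0,"roll":1.14},{"tx":0,"ty":0,"tz":0,"roll":1.25},{"tx":0,"ty":0,"tz":0,"roll":1.3},{"tx":0,"ty":0,"tz":0,"roll":1.3}]'
python3 -c "
from h import *
s=st();go(0.582,-0.082,0.127,172.5)"
```

```text
t: 12.7
ee_pos: [0.5812, -0.0831, 0.1269]
orientation: [180.0, -0.1, -110.7]
ft_force: [-4.9, -6.4, 7.0]
gripper_width: 0.0356
t 12.7 q [  7.7  24.7 -14.    0.1 -51.4 -28.5] p [ 0.5812 -0.0831  0.1269] o [ 1.800e+02 -1.000e-01 -1.107e+02] f [-4.9 -6.4  7. ] w 0.0356
tx -0.13 ty -0.03 tz -0.01 roll 1.340 roll rows>= 8.933920503561811
```

```bash
python3 -m handwheel '[{"tx":0,"ty":0,"tz":0,"roll":0.1},{"tx":0,"ty":0,"tz":0,"roll":0.23},{"tx":0,"ty":0,"tz":0,"roll":0.36},{"tx":0,"ty":0,"tz":0,"roll":0.49},{"tx":0,"ty":0,"tz":0,"roll":0.62},{"tx":0,"ty":0,"tz":0,"roll":0.75},{"tx":0,"ty":0,"tz":0,"roll":0.88},{"tx":0,"ty":0,"tz":0,"roll":1.01},{"tx":0,"ty":0,"tz":0,"roll":1.14},{"tx":0,"ty":0,"tz":0,"roll":1.25},{"tx":0,"ty":0,"tz":0,"roll":1.34},{"tx":0,"ty":0,"tz":0,"roll":1.34},{"tx":0,"ty":0,"tz":0,"roll":1.34},{"tx":0,"ty":0,"tz":0,"roll":1.34}]'
python3 -c "
from h import *
s=st();save('wrist','w10.png')"
```

```text
t: 14.1
ee_pos: [0.5808, -0.0823, 0.1269]
orientation: [-180.0, -0.1, 172.5]
ft_force: [-5.8, -2.4, 9.4]
gripper_width: 0.0349
t 14.1 q [   7.7   24.6  -14.     0.   -51.5 -105.2] p [ 0.5808 -0.0823  0.1269] o [-1.800e+02 -1.000e-01  1.725e+02] f [-5.8 -2.4  9.4] w 0.0349
```

View pics/w10.png

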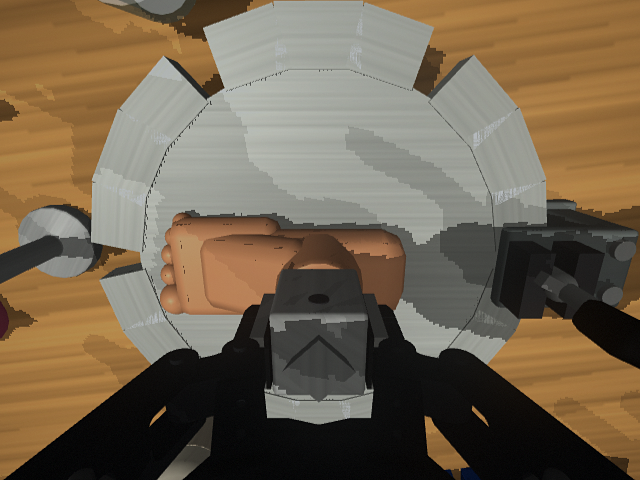

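```bash
python3 -m handwheel '[{"tx":0,"ty":0,"tz":0,"roll":0},{"tx":0,"ty":0,"tz":0,"roll":0},{"tx":0,"ty":0,"tz":0,"roll":0},{"tx":0,"ty":0,"tz":0,"roll":0},{"tx":0,"ty":0,"tz":0,"roll":0},{"tx":0,"ty":0,"tz":0,"roll":0}]' 1
python3 -m handwheel '[{"tx":0,"ty":0,"tz":-2,"roll":0},{"tx":0,"ty":0,"tz":-6,"roll":0},{"tx":0,"ty":0,"tz":-10,"roll":0},{"tx":0,"ty":0,"tz":-13,"roll":0},{"tx":0,"ty":0,"tz":-13,"roll":0}]'
python3 -c "
from h import *
s=st();p,d=save('wrist','w11.png');W=cloud('wrist',d);h=box(W,.598,.044,.05,.14,.18);box(W,.582,-.081,.04,.138,.151)
go(0.5975,0.0442,0.25,-123.3)"
```

```text
t: 14.75
ee_pos: [0.5822, -0.0816, 0.1258]
orientation: [180.0, -0.0, 172.6]
ft_force: [-1.0, -0.4, -0.4]
gripper_width: 0.0855
t: 15.25
ee_pos: [0.5846, -0.0819, 0.2616]
orientation: [179.9, 0.6, 172.6]
ft_force: [0.7, 0.4, -0.2]
gripper_width: 0.0856
t 15.25 q [ 7.800e+00  1.770e+01 -3.600e+00  1.000e-01 -6.800e+01 -1.052e+02] p [ 0.5846 -0.0819  0.2616] o [179.9   0.6 172.6] f [ 0.7  0.4 -0.2] w 0.0856
n 1680 rect [array([594.1,  44.3]), array([59.7, 14. ]), np.float64(56.6)] z [0.1462 0.1531 0.1546]
n 1761 rect [array([578.5, -81.9]), array([36.1, 36.5]), np.float64(82.4)] z [0.1419 0.1437 0.1453]
tx 0.20 ty 12.66 tz 0.87 roll -1.119 roll rows>= 7.457806881332414
```

View pics/w11.png

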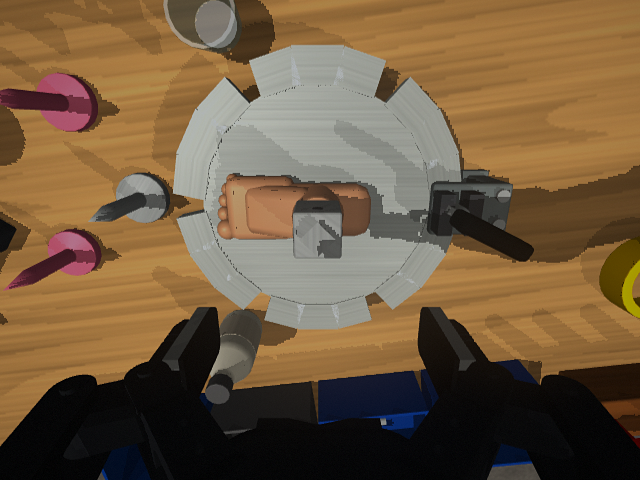

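```bash
python3 -m handwheel '[{"tx":0,"ty":3,"tz":0.9,"roll":-0.14},{"tx":0,"ty":6,"tz":0.9,"roll":-0.28},{"tx":0,"ty":9,"tz":0.9,"roll":-0.42},{"tx":0.2,"ty":12.7,"tz":0.9,"roll":-0.56},{"tx":0.2,"ty":12.7,"tz":0.9,"roll":-0.7},{"tx":0.2,"ty":12.7,"tz":0.9,"roll":-0.84},{"tx":0.2,"ty":12.7,"tz":0.9,"roll":-0.98},{"tx":0.2,"ty":12.7,"tz":0.9,"roll":-1.12},{"tx":0.2,"ty":12.7,"tz":0.9,"roll":-1.12},{"tx":0.2,"ty":12.7,"tz":0.9,"roll":-1.12}]'
python3 -c "
from h import *
s=st();p,d=save('wrist','w12.png');W=cloud('wrist',d);h=box(W,.598,.044,.05,.14,.18);box(W,.582,-.081,.04,.138,.151)
go(0.5975,0.0442,0.141,-123.3)"
```

```text
t: 16.3
ee_pos: [0.596, 0.0444, 0.2457]
orientation: [179.9, -0.1, -123.4]
ft_force: [0.1, -0.2, 0.3]
gripper_width: 0.0853
t 16.3 q [ 19.8  19.4  -3.4  -0.  -67.3 -53.2] p [0.596  0.0444 0.2457] o [ 1.799e+02 -1.000e-01 -1.234e+02] f [ 0.1 -0.2  0.3] w 0.0853
n 1750 rect [array([596.3,  44.1]), array([58.8, 14. ]), np.float64(56.8)] z [0.1525 0.1565 0.1578]
n 3039 rect [array([580.5, -81.9]), array([37. , 36.6]), np.float64(82.6)] z [0.1433 0.1469 0.1482]
tx -0.07 ty -0.14 tz 10.50 roll -0.001 roll rows>= 0.009102515981228054
```

View pics/w12.png

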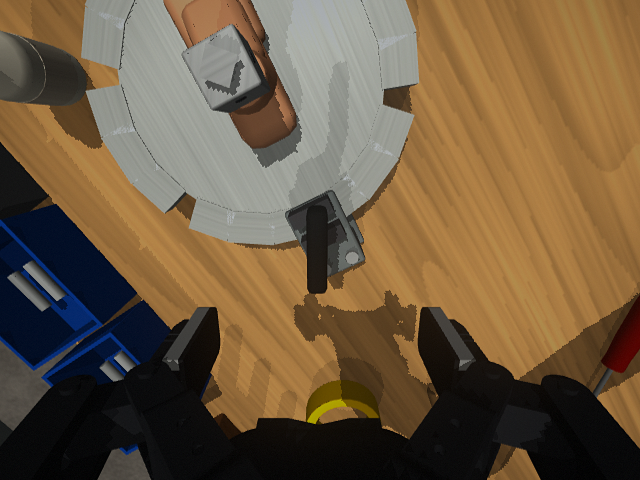

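```bash
python3 -m handwheel '[{"tx":-0.07,"ty":-0.14,"tz":4,"roll":0},{"tx":-0.07,"ty":-0.14,"tz":7,"roll":0},{"tx":-0.07,"ty":-0.14,"tz":9.5,"roll":0},{"tx":-0.07,"ty":-0.14,"tz":10.5,"roll":0},{"tx":-0.07,"ty":-0.14,"tz":10.5,"roll":0},{"tx":-0.07,"ty":-0.14,"tz":10.5,"roll":0}]'
python3 -m handwheel '[{"tx":0,"ty":0,"tz":0,"roll":0},{"tx":0,"ty":0,"tz":0,"roll":0},{"tx":0,"ty":0,"tz":0,"roll":0},{"tx":0,"ty":0,"tz":0,"roll":0},{"tx":0,"ty":0,"tz":0,"roll":0},{"tx":0,"ty":0,"tz":0,"roll":0},{"tx":0,"ty":0,"tz":0,"roll":0},{"tx":0,"ty":0,"tz":0,"roll":0}]' -1 60
python3 -c "
from h import *
s=st();p,d=save('wrist','w13.png')"
```

```text
t: 16.95
ee_pos: [0.5989, 0.0444, 0.143]
orientation: [-179.9, 0.1, -123.2]
ft_force: [0.8, -0.4, -0.8]
gripper_width: 0.0849
t: 17.75
ee_pos: [0.5979, 0.0445, 0.1423]
orientation: [180.0, 0.0, -123.2]
ft_force: [-2.5, 1.7, 4.1]
gripper_width: 0.0132
t 17.75 q [ 19.7  24.7 -11.2  -0.  -54.1 -52.9] p [0.5979 0.0445 0.1423] o [ 180.     0.  -123.2] f [-2.5  1.7  4.1] w 0.0132
```

View pics/w13.png

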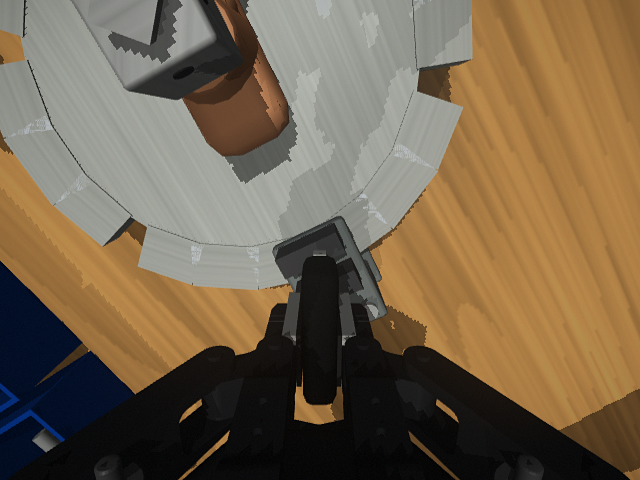

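```bash
python3 -m handwheel '[{"tx":0,"ty":0,"tz":-0.2,"roll":0},{"tx":0,"ty":0,"tz":-0.4,"roll":0},{"tx":0,"ty":0,"tz":-0.4,"roll":0.1},{"tx":0,"ty":0,"tz":-0.4,"roll":0.22},{"tx":0,"ty":0,"tz":-0.4,"roll":0.34},{"tx":0,"ty":0,"tz":-0.4,"roll":0.46},{"tx":0,"ty":0,"tz":-0.4,"roll":0.58},{"tx":0,"ty":0,"tz":-0.4,"roll":0.7},{"tx":0,"ty":0,"tz":-0.4,"roll":0.82},{"tx":0,"ty":0,"tz":-0.4,"roll":0.94},{"tx":0,"ty":0,"tz":-0.4,"roll":1.04},{"tx":0,"ty":0,"tz":-0.4,"roll":1.12},{"tx":0,"ty":0,"tz":-0.4,"roll":1.12},{"tx":0,"ty":0,"tz":-0.4,"roll":1.12}]'
python3 -c "
from h import *
s=st();print(s['torque'])"
```

```text
t: 19.2
ee_pos: [0.5976, 0.0443, 0.1444]
orientation: [-180.0, -0.1, 172.7]
ft_force: [2.3, 2.6, -9.9]
gripper_width: 0.0128
t 19.2 q [  19.7   24.6  -11.    -0.   -54.4 -117. ] p [0.5976 0.0443 0.1444] o [-1.800e+02 -1.000e-01  1.727e+02] f [ 2.3  2.6 -9.9] w 0.0128
[ 0.52251886 -0.64277991  0.00511077]
```

```bash
python3 -m handwheel '[{"tx":0,"ty":0,"tz":0.4,"roll":0},{"tx":0,"ty":0,"tz":0.8,"roll":0},{"tx":0,"ty":0,"tz":1.2,"roll":0},{"tx":0,"ty":0,"tz":1.6,"roll":0},{"tx":0,"ty":0,"tz":2.0,"roll":0},{"tx":0,"ty":0,"tz":2.3,"roll":0},{"tx":0,"ty":0,"tz":2.3,"roll":0},{"tx":0,"ty":0,"tz":2.3,"roll":0}]'
python3 -c "
from h import *
s=st();p,d=save('wrist','w14.png');W=cloud('wrist',d);m=W[300:400,310:328,2];print(np.nanmedian(m))"
```

```text
t: 20.0
ee_pos: [0.5978, 0.0443, 0.1229]
orientation: [-180.0, -0.0, 172.6]
ft_force: [-1.8, 3.2, -5.2]
gripper_width: 0.0131
t 20.0 q [  19.7   26.   -12.4   -0.   -51.7 -117.1] p [0.5978 0.0443 0.1229] o [-180.    -0.   172.6] f [-1.8  3.2 -5.2] w 0.0131
0.13724838922321198
```

View pics/w14.png

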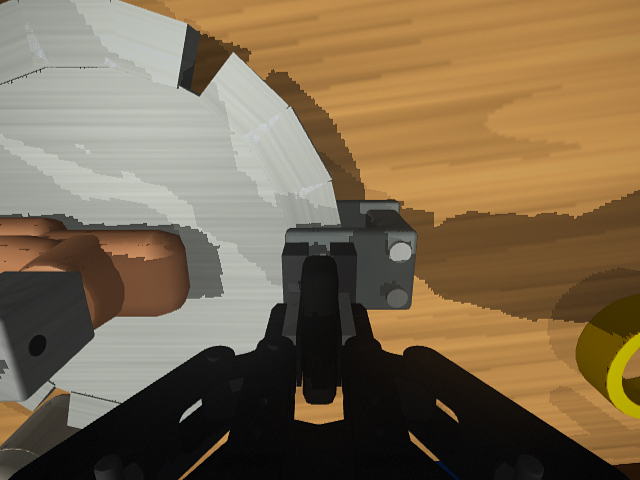

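```bash
python3 -m handwheel '[{"tx":0,"ty":0,"tz":0.1,"roll":0},{"tx":0,"ty":0,"tz":0.25,"roll":0},{"tx":0,"ty":0,"tz":0.25,"roll":0}]'
python3 -m handwheel '[{"tx":0,"ty":0,"tz":0,"roll":0},{"tx":0,"ty":0,"tz":0,"roll":0},{"tx":0,"ty":0,"tz":0,"roll":0},{"tx":0,"ty":0,"tz":0,"roll":0},{"tx":0,"ty":0,"tz":0,"roll":0},{"tx":0,"ty":0,"tz":0,"roll":0}]' 1
python3 -m handwheel '[{"tx":0,"ty":0,"tz":-2,"roll":0},{"tx":0,"ty":0,"tz":-6,"roll":0},{"tx":0,"ty":0,"tz":-10,"roll":0},{"tx":0,"ty":0,"tz":-13,"roll":0},{"tx":0,"ty":0,"tz":-15,"roll":0},{"tx":0,"ty":0,"tz":-15,"roll":0},{"tx":0,"ty":0,"tz":-15,"roll":0},{"tx":0,"ty":0,"tz":-15,"roll":0}]'
python3 -c "
from h import *
s=st();p,d=save('wrist','w15.png');W=cloud('wrist',d);h=box(W,.598,.044,.05,.12,.18);box(W,.582,-.081,.04,.138,.151)
for c in ['top','scene']:
    p,d=save(c,c+'9.png');W=cloud(c,d);h=box(W,.598,.044,.05,.12,.18)
    for n in ['toe_tip','marker_tip']: print(n,[(np.round(r['centre'],3),round(r['confidence'],2)) for r in manip.mark_of(c,n)])
st()"
```

```text
t: 20.35
ee_pos: [0.5979, 0.0443, 0.1214]
orientation: [-180.0, -0.0, 172.6]
ft_force: [-3.4, 3.1, -0.3]
gripper_width: 0.0131
t: 20.95
ee_pos: [0.5982, 0.0442, 0.1205]
orientation: [-180.0, 0.0, 172.6]
ft_force: [0.1, 0.1, 0.3]
gripper_width: 0.0853
t: 21.75
ee_pos: [0.5973, 0.0442, 0.2687]
orientation: [-179.9, -0.2, 172.6]
ft_force: [0.1, -0.3, -1.0]
gripper_width: 0.0858
t 21.75 q [  19.7   18.7   -1.1   -0.   -70.3 -117.1] p [0.5973 0.0442 0.2687] o [-179.9   -0.2  172.6] f [ 0.1 -0.3 -1. ] w 0.0858
n 1265 rect [array([596.1,  44.9]), array([13.7, 59.1]), np.float64(82.4)] z [0.1317 0.1352 0.1365]
n 1767 rect [array([580.3, -81.7]), array([36.8, 36.6]), np.float64(82.7)] z [0.1405 0.1465 0.1479]
n 68 rect [array([584.8,  48.3]), array([13.6, 30.4]), np.float64(82.7)] z [0.123  0.1357 0.14  ]
toe_tip [(array([ 0.566, -0.178,  0.058]), 0.59)]
marker_tip [(array([ 0.454, -0.325,  0.107]), 0.86), (array([ 0.608, -0.374,  0.103]), 0.77), (array([ 0.556, -0.274,  0.108]), 0.61)]
n 175 rect [array([598.8,  44.3]), array([15.8, 60.7]), np.float64(81.0)] z [0.1214 0.1328 0.1375]
toe_tip [(array([ 0.567, -0.182,  0.056]), 0.78), (array([ 0.558, -0.273,  0.106]), 0.67), (array([ 0.626,  0.452, -0.002]), 0.17)]
marker_tip [(array([ 0.56 , -0.272,  0.103]), 0.86), (array([ 0.45 , -0.326,  0.106]), 0.78), (array([ 0.608, -0.374,  0.104]), 0.75)]
t 22.1 q [  19.7   18.7   -1.    -0.   -70.4 -117.1] p [0.598  0.0443 0.27  ] o [-180.    -0.   172.6] f [-1.5 -0.3 -0.7] w 0.0851
```

View pics/w15.png

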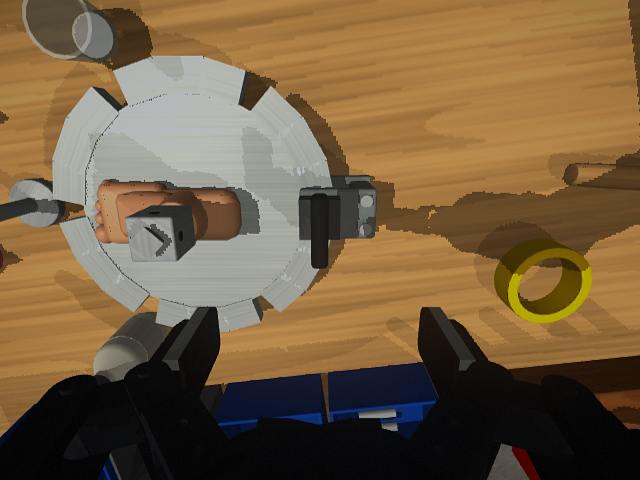

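View pics/scene9.png

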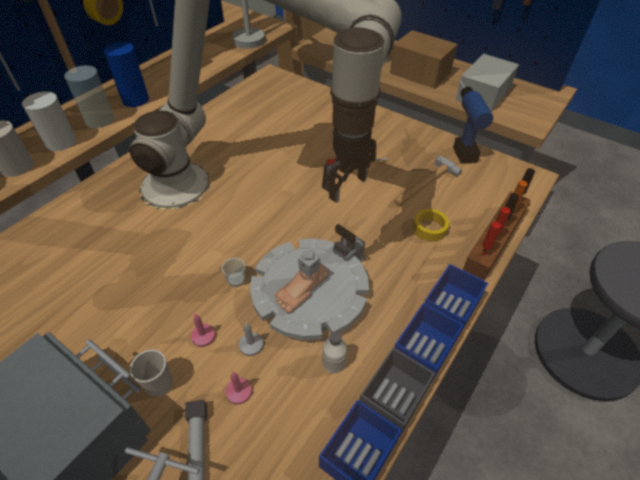

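```bash
python3 -c "
from h import *
manip.sign_off()"
```

```text
the job is handed in; nothing more can be done
```

The foot now points at the steel marker post, the plunger is home in the notch there, and I handed the job in at about 22 s. I had no pass or fail report back.

**What I did:** I pulled the plunger up about 25 mm, twisted it 1.12 rad and let go; it stayed out. I gripped the adapter once and turned the foot half a turn clockwise (three notches). No fresh hold was needed. Then I took the T-handle again, twisted it back and lowered it home.

**Last checks:**
- **Plunger:** the wrist camera shows the handle top at 0.135 m and the bar at 82.4°, against 0.135 m and 82.2° at the start. The top camera agrees; the scene camera read 0.133 m and 81°.
- **Turntable:** the wrist camera puts the adapter faces at 82.7°, the same as at the start, so the half turn is true.
- **Toes:** the toe tip is at about (0.567, -0.180) and the steel marker tip at about (0.559, -0.273). That is roughly 93–96 mm apart, under the 100 mm limit.
- **Bystanders:** all those visible in the last pictures look unmoved. I judged this by eye and did not measure it.
- **Robot:** the gripper is open, about 15 cm above the handle, and touching nothing.

**Wrong or disagreeing:** one move was refused for missing keys, so the arm did not move, and I sent it again. One wrist reading taken while the arm was still moving was about 4 mm off. The networks also reported the pink look-alike posts as the marker, and I ruled those out by colour.

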